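# Make up a finds tray and load the specimen case

### The arm

A 7-joint arm with a two-finger parallel gripper is mounted at the origin on the work surface. World frame = base frame: x ahead of the robot, y to its left, z up, the work surface at z = 0. Lengths are in m, angles in rad, forces in N, time in s.
With the tool pointing down it reaches from about 0.4 to 0.9 m from the base axis. Payload 5.5 kg.
Tool frame: the origin (TCP) lies between the finger pads; the fingertips stand 25 mm ahead of it and the grasp point (between the pads) lies 6 mm ahead of it; x points along the fingers, z is the direction in which the jaws open and shut, and the axes are right-handed (so a half turn about x gives the same grasp; the last joint's range is limited). The gripper opens to 92 mm and grips with 3 to 60 N. Pads are 19 mm wide; open, the fingers measure 130 mm over their backs; the gripper's body (75 mm by 190 mm) begins 47 mm behind the grasp point.
Start: joints at [-0.901, 0.501, -0.427, 1.55, 0.221, 1.138, -0.21], TCP at [0.257, 0.597, 0.252] pointing down, gripper open.
Joint ranges: [-2.88, 2.88], [-0.31, 2.03], [-1.54, 1.56], [0.2, 2.42], [-1.41, 4.55], [0.19, 2.02], [-2.57, 2.57]. Speed limits (rad/s): [2.57, 2.57, 3.14, 3.14, 3.14, 3.14, 3.14].

### API

Orientations are given as a unit quaternion [x, y, z, w].
In Python, from rig import ctrl gives the robot as it stands.
- The arm moves only by the tool carry_out, never from a script. Its argument "motion" is a list of rows, each a list of 4 numbers: the shift along the tool's x, y, z in cm, then the turn about the tool's x in degrees. In form: [[tx, ty, tz, yaw], ...]. A call has 1 to 12 rows; each row is the pose to reach, as a shift and turn from the pose commanded when the call began, along the tool's axes at that moment; what a row does not reach only later rows make up. A row lasts 1/10 s, in which the tool goes at most 50 mm and 8.59 degrees, less where a joint would pass 70% of its speed; a pose out of reach is approached as far as the arm can. A call with a gripper value outside its range is refused whole. "claw" is the finger opening in cm, from 0 to 9.18, set as the call begins (left out, the last holds). The fingers move at their own pace and stop on an object; the grip force is fixed at half the most. Time passes only in rows, so rows that repeat a pose let the fingers close. It gives the time, the measured TCP pose, the force and the opening at its end, in the units of the state.
- ctrl.sense(): the state, without advancing time (a new reading comes with each control period).
- ctrl.capture(name): name is "scene" or "top" or "wrist"; returns the picture (420x560x3 uint8, red, green, blue); there is no depth.
- ctrl.get_calibration(name): a dict with "fx", "fy", "cx", "cy" (pixels), "xyz" and "orientation" of the camera in the world. Camera axes: x right, y down, z forward; pixel columns grow to the right and rows downward; lengths in m; the calibration is good to about 2 mm. A picture is of the moment at which its call begins: read the wrist's pose just before it. get_calibration takes no time and is no camera call; for the wrist camera it gives the pose at the moment of the call.
- ctrl.hand_in(): hands the job in, once; it reports no verdict.
Trained networks look in the newest picture that a camera, given by its name, has taken for a name from the list of things; names that differ only in an ending like _2 or _b are one class to them, and where a whole thing is asked for, a point or a joint stands for the part that bears it (a point fixed in the world has none). Each returns a list of dicts, best first, with "confidence" (0 to 1); they miss things now and then, are a little off and sometimes report something else, mostly with a low value. They report only what shows in the picture. A call takes as long as a camera call. They do not tell look-alikes from the thing itself.
- ctrl.look_for(camera, thing): "location" ([x, y, z] in m, in the coordinates of the camera as it stood for that picture, good to about 4 mm: the middle of the surface that is visible of it).
- ctrl.outline_of(camera, thing): "region" (420x560 bool, what is visible of it).
The state is a dict: "time_s": time; "joints": joint angles; "qvel": joint speeds; "tau": joint torques, N m; "position": TCP position; "tcp_rot": TCP orientation; "force": force on the tool from outside, world axes, zero at the start; "moment": the same for the moment, N m; "width": finger opening in m.
Only numpy, scipy, OpenCV 4.12 (cv2) and the standard library are available. Lean on these libraries where they do the work, as an engineer would, in place of code of your own. Each camera call takes 0.05 s, during which the arm holds its last target. There are 200 camera calls.

### The job

Fold all four walls of the cardboard tray fully upright until they stop. Then take the grey specimen case out of the slot in the plywood board and lower it gently, not dropping it, into the made-up tray: flat on the tray floor, lengthwise, midway along it, without pushing the walls out again or disturbing the other things on the bench; you will have to put the case down on the way and take it by its ends.

Things in the scene. Friction and masses are not known exactly. Their poses are not given: they have to be found in the camera images.
- tray: Cardboard tray base (58 x 168 mm) fixed on a wooden block, floor 32 mm over the bench; its four wall panels stick out into the air. Origin: on the bench under its centre; x away from the robot (give or take yaw), y along its length. Hinge lines at z = 30 mm: x = -28 (near), +28 (far), y = +83 (left), -83 mm (right). Walls up, the inside is 52 mm (x) by 162 mm (y), 48 mm deep.
- panel_near (a joint): Long wall on the robot's side: cardboard panel 158 mm along its hinge, reaching 50 mm from it, 4 mm thick, 30 g. Value = fold angle (rad): 0 flat, pointing outwards; 1.57 upright; stop at 1.59. The stiff crease (0.06 N m) holds it wherever it is left. Starts nearly flat.
- panel_far (a joint): Long wall on the side away from the robot, same size and reading as panel_near. Starts already more than half raised, leaning outwards.
- panel_left (a joint): Short end wall at the tray's +y end: 50 mm wide along its hinge, reaching 50 mm from the hinge, 4 mm thick; same reading. Starts nearly flat.
- panel_right (a joint): Short end wall at the tray's -y end, otherwise as panel_left.
- panel_near_edge (a point): Middle of the free edge of the near panel, mid-thickness, 50 mm from its hinge; x points from the hinge to the edge, z is the panel's inner face direction.
- panel_far_edge (a point): Middle of the free edge of the far panel, mid-thickness, 50 mm from its hinge; x points from the hinge to the edge, z is the panel's inner face direction.
- panel_left_edge (a point): Middle of the free edge of the left panel, mid-thickness, 50 mm from its hinge; x points from the hinge to the edge, z is the panel's inner face direction.
- panel_right_edge (a point): Middle of the free edge of the right panel, mid-thickness, 50 mm from its hinge; x points from the hinge to the edge, z is the panel's inner face direction.
- board: Plywood board fixed to the bench, 220 x 120 mm, top at z = 8 mm; origin under its centre, x along its length away from the robot (give or take yaw). At x = -60 mm: the case's slot between two upright cheeks (6 mm thick in x, 46 mm wide in y, 44 mm high over the board, inner faces 36 mm from the slot's centre). From x = 0 to 110 mm the board is bare, free to set things down.
- case: Closed grey plastic specimen case, loose: 62 mm (x) by 34 mm (y), 36 mm high, about 0.12 kg; origin at the centre of its underside. It starts in the board's slot, ends 5 mm from the cheeks, so only its 34 mm width can be gripped there; in the made-up tray only its 62 mm length can (9 mm free at each side).
- jar: Bystander: capped glass jar, 52 mm across, 75 mm high, origin under its centre.
- brush: Bystander: small brush lying on the bench, along its x axis.
- long_bone: Bystander: dry bone about 150 mm long lying on the bench along its x axis, origin under its middle.
- short_bone: Bystander: dry bone about 100 mm long, likewise.
- spare_box: Bystander: closed cardboard box 110 x 150 x 50 mm, origin under its centre.
- dish: Bystander: low white sorting dish, 100 mm across, 35 mm high, origin under its centre.
Not all that is in view belongs to the job. Several things have the shape of the case; the one meant has the colours described above.

How it is judged:
On the way, in this order (a step that is already met when the one before it is completed fails the run):
1. all four walls stand upright (each at least 1.45 rad) while the case is still outside (value of joint each of panel_near, panel_far, panel_left, panel_right above 1.45 rad), for 0.2 s.
2. the case stands in the made-up tray (all of step 1 and x of case in the frame of tray between -0.022 and 0.022 m and y of case in the frame of tray between -0.03 and 0.03 m and z of case in the frame of tray between 0.026 and 0.038 m and angle between case's own z axis and vertical below 0.1 rad and angle between the x axis of case and the y axis of tray, either way round below 0.35 rad), for 0.2 s.
At the end, for the whole second after the job is handed in: All four walls upright (each joint above 1.45 rad); the case rests upright on the tray floor inside the walls, within 30 mm of the middle of the tray's length and 22 mm of its centre line, its length along the tray within 0.35 rad, its underside 26 to 38 mm over the bench, at rest (all of step 2 and linear speed of case below 0.02 m/s); the robot touches nothing.
It fails at once if the case goes into the tray while a wall is folded out (below 1.3 rad) (horizontal distance between case and tray below 0.06 m and height (world z) of case below 0.06 m and value of joint any of panel_near, panel_far, panel_left, panel_right below 1.3 rad).
It fails at once if the case is dropped into the tray (faster than 0.4 m/s between the walls) (horizontal distance between case and tray below 0.06 m and height (world z) of case below 0.075 m and linear speed of case above 0.4 m/s).
It fails at once if a bystander is shifted by more than 30 mm (distance of any of jar, brush, long_bone, short_bone, spare_box, dish from where it was at the start of the episode above 0.03 m).
It also fails if it takes over 72 s, if anything falls off the work surface, if the arm or the gripper's body presses on something with over 40 N, if the wrist force passes 120 N, or if a joint passes its speed limit or range.

## Working session

There is one attempt and no reset: what is moved stays moved. The work goes in short steps, Python scripts to look and compute and a tool call to move; the robot and the scene stay as the last step left them, time stands still between calls to the robot, and variables do not carry over. Pictures are saved under pics/ and viewed, about 8 in all and at most 12, crops included, and the job is handed in when it is done.

Besides the shell and the picture viewer there is one more tool, called after ">>>" by a JSON object that holds its "fn" and its "kwargs", one argument or row to a line. carry_out: Moves the arm, as the interface text tells. Its arguments: {"type":"object","properties":{"motion":{"type":"array"},"claw":{"type":"number"}},"required":["motion"]}

```bash
ls; mkdir -p pics
cat > h.py <<'E'
from rig import ctrl
import numpy as np, cv2
from scipy.spatial.transform import Rotation as R
np.set_printoptions(precision=4,suppress=True)
def look(cam,things,cap=True):
    if cap:
        c=ctrl.get_calibration(cam); im=ctrl.capture(cam)
    else: c=ctrl.get_calibration(cam)
    for t in things:
        for d in ctrl.look_for(cam,t)[:4]:
            p=np.array(d["location"]); w=R.from_quat(c["orientation"]).apply(p)+c["xyz"]
            print(cam,t,round(d["confidence"],2),w,"px",int(c["fx"]*p[0]/p[2]+c["cx"]),int(c["fy"]*p[1]/p[2]+c["cy"]))
    return c
def save(cam,name,crop=None,s=1):
    im=ctrl.capture(cam)
    if crop: x0,y0,x1,y1=crop; im=im[y0:y1,x0:x1]
    im=cv2.resize(im,None,fx=s,fy=s,interpolation=cv2.INTER_CUBIC)
    cv2.imwrite("pics/"+name+".png",im[:,:,::-1])
def ray(c,uv,z):
    d=R.from_quat(c["orientation"]).apply([(uv[0]-c["cx"])/c["fx"],(uv[1]-c["cy"])/c["fy"],1])
    o=np.array(c["xyz"]); return o+d*(z-o[2])/d[2]
E
python3 - <<'E'
from h import *
s=ctrl.sense(); print(s)
print(R.from_quat(s["tcp_rot"]).as_matrix())
for n in("scene","top"):
    print(n,ctrl.get_calibration(n)); save(n,n)
look("top",["tray","board","case","panel_near","panel_far","panel_left","panel_right","jar","dish","spare_box","long_bone","short_bone","brush"])
a=cv2.imread("pics/scene.png");b=cv2.imread("pics/top.png")
E
```

```text
pics
{'time_s': 0.0, 'joints': array([-0.9008,  0.5019, -0.4268,  1.5515,  0.2208,  1.1383, -0.2103]), 'qvel': array([ 0.    , -0.0009, -0.0012,  0.0007, -0.0011, -0.0019,  0.0002]), 'tau': array([  0.0011, -56.6608,  -5.8164, -27.9102,  -0.0686,   0.0309,
         0.0002]), 'position': array([0.257 , 0.5963, 0.2507]), 'tcp_rot': array([-0.3891,  0.5913,  0.3883,  0.5901]), 'force': array([ 0.9568, -0.5629,  0.263 ]), 'moment': array([0.027 , 0.049 , 0.0255]), 'width': 0.09216957463045615}
[[-0.0008 -0.9184  0.3956]
 [-0.0018  0.3956  0.9184]
 [-1.      0.     -0.002 ]]
scene {'fx': 398.02063250398584, 'fy': 398.02063250398584, 'cx': 282.9996951942653, 'cy': 215.2656275439311, 'xyz': array([ 1.1786, -0.4647,  0.8978]), 'orientation': array([ 0.8371,  0.4098, -0.155 , -0.3275])}
top {'fx': 393.9528883673338, 'fy': 393.9528883673338, 'cx': 284.1129468457571, 'cy': 203.62480897738408, 'xyz': array([0.5116, 0.02  , 1.1521]), 'orientation': array([ 0.7149, -0.6981,  0.0354, -0.0175])}
top tray 0.68 [ 0.5816 -0.1849  0.0429] px 346 209
top board 0.72 [0.615  0.193  0.0086] px 214 195
top b
[... 240 characters left out ...]
8 219
top case 0.55 [0.4126 0.2228 0.04  ] px 199 267
top panel_near 0.98 [ 0.5343 -0.1732  0.044 ] px 342 226
top panel_far 0.9 [ 0.6258 -0.1935  0.0559] px 350 194
top panel_far 0.54 [ 0.5653 -0.2919  0.0439] px 384 216
top panel_left 0.56 [ 0.607  -0.0772  0.0473] px 309 199
top panel_right 0.56 [ 0.5677 -0.2888  0.0445] px 383 215
top panel_right 0.44 [0.769  0.1893 0.0246] px 217 142
top jar 0.55 [0.7704 0.0155 0.0778] px 277 139
top dish 0.89 [0.5856 0.5393 0.0114] px 93 203
top spare_box 0.65 [ 0.4911 -0.5111  0.052 ] px 462 244
top long_bone 0.76 [ 0.7729 -0.2017  0.0165] px 351 145
top short_bone 0.78 [0.7684 0.1875 0.0215] px 218 142
top brush 0.93 [0.4458 0.0288 0.015 ] px 270 256
```

Run:
```python
import cv2
b=cv2.imread("pics/top.png")[100:320,60:500]
cv2.imwrite("pics/topc.png",cv2.resize(b,None,fx=1.8,fy=1.8,interpolation=cv2.INTER_CUBIC))
```

```text
(no output)
```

View pics/topc.png

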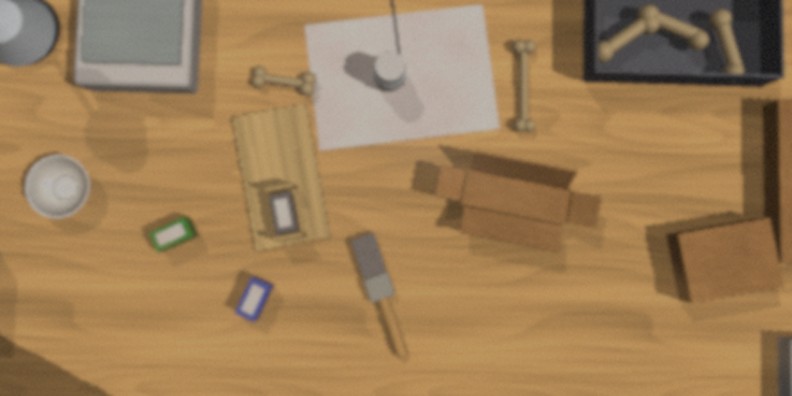

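View pics/scene.png

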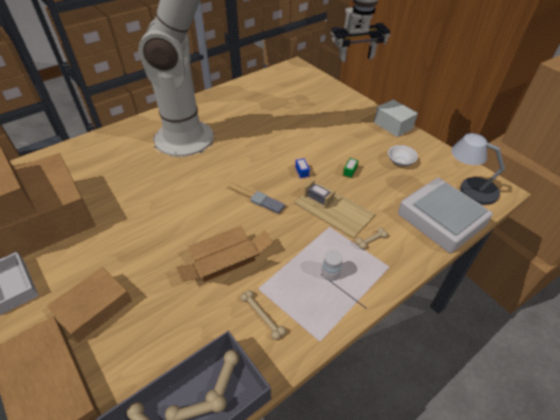

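The top view shows three things shaped like the case: the grey one between the cheeks at top px (217,218), the green at (155,229) and the blue at (199,267). I choose the grey one, in the slot. The tray is at about px (346,209) with its far wall half raised. Next I work out the poses and the first move.

```bash
cat >> h.py <<'E'
def frame(o,yaw):  # 2D frame->world fn
    c,s=np.cos(yaw),np.sin(yaw)
    return lambda x,y,z=0:np.array([o[0]+c*x-s*y,o[1]+s*x+c*y,z])
def go(p,head=None):
    """print shift (cm) and turn (deg) to reach TCP p with jaw heading (rad) from here"""
    s=ctrl.sense(); M=R.from_quat(s["tcp_rot"]).as_matrix()
    d=M.T@(np.array(p)-s["position"])*100; h=np.arctan2(M[1,2],M[0,2])
    t=0 if head is None else -np.degrees((head-h+np.pi)%(2*np.pi)-np.pi)
    print("go",d,"turn",round(t,2),"F",s["force"],"w",round(s["width"],4),"t",round(s["time_s"],2)); return d
E
python3 - <<'E'
from h import *
c=ctrl.get_calibration("top")
P=[ray(c,(u/1.8+60,v/1.8+100),0.008) for u,v in[(255,250),(330,237),(302,103),(233,117)]]
P=np.array(P);print(P, P.mean(0)); f=(P[2]+P[3]-P[0]-P[1])/2; print(np.linalg.norm(f),np.arctan2(f[1],f[0]),np.linalg.norm(P[0]-P[1]))
T=frame((0.587,-0.183),-0.184)
go(T(0,60,0.25),-0.184)
E
```

```text
[[0.4901 0.2269 0.008 ]
 [0.5136 0.1079 0.008 ]
 [0.7299 0.16   0.008 ]
 [0.7038 0.2705 0.008 ]] [0.6093 0.1913 0.008 ]
0.22025847667361817 0.21916313340080587 0.12126422454857147
go [   0.3729 1264.601  5793.118 ] turn 77.23 F [-0.173  -0.3786 -0.083 ] w 0.0916 t 0.8
```

Run:
```python
import cv2
b=cv2.imread("pics/top.png")
a=b[190:285,130:260]; cv2.imwrite("pics/cand.png",cv2.resize(a,None,fx=4,fy=4,interpolation=cv2.INTER_CUBIC))
```

```text
(no output)
```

View pics/cand.png

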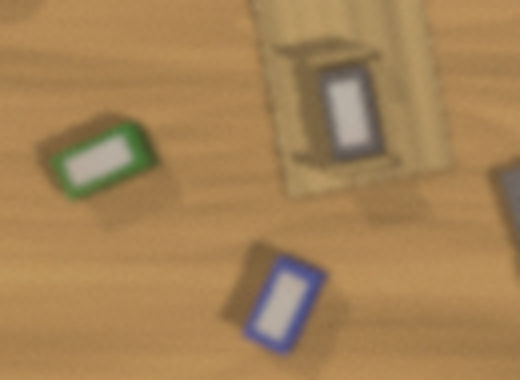

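The close crop confirms it: the grey case sits between the cheeks, with the green and blue look-alikes loose beside it. I passed that shift in mm by mistake, so I redo it in metres.

Run:
```python
from h import *
T=frame((0.587,-0.183),-0.184)
go(T(-0.0,0.03,0.25),-0.184)
```

```text
go [  0.1714 -60.4906 -55.6547] turn 77.23 F [-0.173  -0.3786 -0.083 ] w 0.0916 t 0.8
```

>>> {"fn": "carry_out", "kwargs": {
  "motion": [
    [0,-3.5,-3.3,8],
    [0,-7,-6.5,16],
    [0,-10.5,-9.7,24],
    [0,-14,-13,32],
    [0,-17.5,-16.2,40],
    [0,-21,-19.4,48],
    [0,-24.5,-22.6,56],
    [0,-28,-25.8,64],
    [0,-31.5,-29,70],
    [0,-35,-32,77],
    [0,-38.5,-35.4,77],
    [0,-42,-38.6,77]
  ],
  "claw": 9.0
}}

```text
time_s: 2.0
position: [0.4907, 0.0745, 0.2522]
tcp_rot: [0.064, 0.704, -0.063, 0.705]
force: [1.0, 0.1, -0.2]
width: 0.0896
```

Run:
```python
from h import *
T=frame((0.587,-0.183),-0.184)
go(T(-0.0,0.03,0.25),-0.184)
```

```text
go [  0.2205 -20.6114  14.0889] turn 0.25 F [ 1.0041  0.0772 -0.2111] w 0.0896 t 2.0
```

>>> {"fn": "carry_out", "kwargs": {
  "motion": [
    [0,-4,2.8,0],
    [0,-8,5.6,0],
    [0,-12,8.4,0],
    [0,-16,11.2,0],
    [0.2,-20.6,14.1,0],
    [0.2,-20.6,14.1,0],
    [0.2,-20.6,14.1,0]
  ]
}}

```text
time_s: 2.7
position: [0.5918, -0.1538, 0.2492]
tcp_rot: [0.065, 0.704, -0.065, 0.704]
force: [0.1, 1.3, -0.9]
width: 0.09
```

Run:
```python
from h import *
T=frame((0.587,-0.183),-0.184)
print(ctrl.sense()["position"])
save("wrist","w1",s=1.4)
look("wrist",["tray","panel_near","panel_far","panel_left","panel_right"],cap=False)
print(ctrl.get_calibration("wrist"))
```

```text
[ 0.5918 -0.1538  0.2492]
wrist tray 0.58 [ 0.5839 -0.1623  0.0398] px 271 204
wrist panel_near 0.87 [ 0.5304 -0.162   0.0432] px 215 215
wrist panel_far 0.69 [ 0.6285 -0.1729  0.0554] px 322 211
wrist panel_far 0.35 [0.4356 0.0197 0.0162] px 70 31
wrist panel_left 0.92 [ 0.6082 -0.0739  0.0411] px 280 103
wrist panel_right 0.58 [ 0.5635 -0.3011  0.0436] px 276 338
{'fx': 375.0110323726257, 'fy': 375.0110323726257, 'cx': 277.3381232882186, 'cy': 216.68732511742826, 'xyz': array([ 0.6042, -0.0791,  0.3817]), 'orientation': array([ 0.9869, -0.0874, -0.0118,  0.1349])}
```

View pics/w1.png

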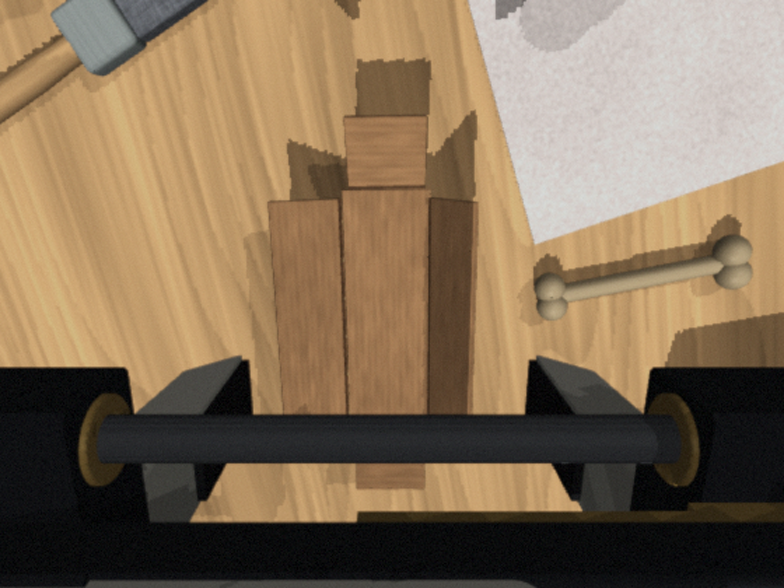

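The wrist view (scale 1.4) shows the left panel with its free edge from (345,116) to (427,116) and its hinge at row 186. The floor edge runs from (342,190) to (427,190), the near panel is flat and the far one steep. I compute the tray pose from these corners.

Run:
```python
from h import *
c=ctrl.get_calibration("wrist")
f=lambda u,v,z: ray(c,(u/1.4,v/1.4),z)
A=f(342,190,.032);B=f(427,190,.032);C=f(347,415,.032);D=f(428,415,.032)
E_=f(345,116,.040);F=f(427,116,.040)
for n,v in zip("ABCDEF",(A,B,C,D,E_,F)):print(n,v)
print(np.linalg.norm(A-B), np.linalg.norm(E_-F))
for d in (B-A,F-E_): print("yaw x",np.arctan2(d[1],d[0]))
for d in (A-C,B-D): print("yaw y",np.arctan2(-d[0],d[1]))
m=(A+B)/2; print("origin", m-0.084*np.array([0.184,0.983,0]), "edge dist",np.linalg.norm((E_+F)/2-m))
```

```text
A [ 0.571  -0.0942  0.032 ]
B [ 0.6256 -0.1039  0.032 ]
C [ 0.5424 -0.2536  0.032 ]
D [ 0.601 -0.264  0.032]
E [ 0.5824 -0.0505  0.04  ]
F [ 0.632  -0.0594  0.04  ]
0.05543972131055013 0.050392983562193086
yaw x -0.1766433271538514
yaw x -0.1766054928645446
yaw y -0.17758692299867154
yaw y -0.1522940184032056
origin [ 0.5828 -0.1816  0.032 ] edge dist 0.04572082246232306
```

```bash
cat >> h.py <<'E'
YT=-0.174; T=frame((0.584,-0.182),YT)
E
python3 - <<'E'
from h import *
go(T(0,0.120,0.043),YT)
E
```

```text
go [20.7038  8.6509 -0.2627] turn -0.18 F [ 0.2833  0.0257 -0.0494] w 0.0903 t 3.0
```

>>> {"fn": "carry_out", "kwargs": {
  "motion": [
    [2,4.3,-0.1,0],
    [5,8.6,-0.3,0],
    [9,8.6,-0.3,0],
    [13,8.6,-0.3,0],
    [16,8.6,-0.3,0],
    [18.5,8.6,-0.3,0],
    [20.2,8.6,-0.3,0],
    [20.7,8.6,-0.3,0],
    [20.7,8.6,-0.3,0]
  ]
}}

```text
time_s: 3.9
position: [0.6044, -0.0661, 0.0426]
tcp_rot: [0.063, 0.704, -0.063, 0.704]
force: [-0.6, -0.4, 0.8]
width: 0.09
```

>>> {"fn": "carry_out", "kwargs": {
  "motion": [
    [0,0,0,0],
    [0,0,0,0],
    [0,0,0,0],
    [0,0,0,0],
    [0,0,0,0],
    [0,0,0,0]
  ],
  "claw": 4.5
}}

```text
time_s: 4.5
position: [0.6057, -0.0666, 0.0432]
tcp_rot: [0.064, 0.703, -0.064, 0.705]
force: [2.3, -0.4, 1.1]
width: 0.0491
```

Run:
```python
from h import *
go(T(0,0.120,0.043),YT)
```

```text
go [ 0.0207  0.2553 -0.1448] turn -0.35 F [ 2.2691 -0.4091  1.0737] w 0.0491 t 4.5
```

>>> {"fn": "carry_out", "kwargs": {
  "motion": [
    [-0.5,-0.1,0,0],
    [-1.0,-0.36,0,0],
    [-1.35,-0.6,0,0],
    [-1.7,-0.9,0,0],
    [-2.0,-1.2,0,0],
    [-2.26,-1.55,0,0],
    [-2.5,-1.95,0,0],
    [-2.64,-2.34,0,0],
    [-2.64,-2.34,0,0]
  ]
}}

```text
time_s: 5.4
position: [0.6024, -0.0866, 0.0687]
tcp_rot: [0.064, 0.703, -0.062, 0.705]
force: [7.3, 3.6, -8.8]
width: 0.0493
```

>>> {"fn": "carry_out", "kwargs": {
  "motion": [
    [0,0,0,0],
    [0,0,0,0],
    [0,0,0,0],
    [-4,0,0,0],
    [-8,0,0,0],
    [-8,0,0,0]
  ],
  "claw": 8
}}

```text
time_s: 6.0
position: [0.604, -0.0907, 0.155]
tcp_rot: [0.064, 0.701, -0.064, 0.708]
force: [0.5, 0.5, -0.1]
width: 0.0799
```

Run:
```python
from h import *
look("top",["panel_left","panel_left_edge"])
look("wrist",["panel_left"])
go(T(0,0.125,0.085),YT)
```

```text
wrist panel_left 0.96 [ 0.6028 -0.0893  0.0698] px 282 235
go [6.2745 3.1281 0.126 ] turn -0.35 F [0.0261 0.0658 1.1403] w 0.0798 t 6.25
```

>>> {"fn": "carry_out", "kwargs": {
  "motion": [
    [0,1.6,0,0],
    [0,3.2,0,0],
    [1,3.8,0.1,0],
    [3,3.8,0.1,0],
    [5,3.8,0.1,0],
    [6.7,3.8,0.1,0],
    [6.7,3.8,0.1,0],
    [6.7,2.5,0.1,0],
    [6.7,1.5,0.1,0],
    [6.7,0.8,0.1,0],
    [6.7,0.3,0.1,0],
    [6.7,0.2,0.1,0]
  ],
  "claw": 0
}}

```text
time_s: 7.45
position: [0.6018, -0.0891, 0.0828]
tcp_rot: [0.064, 0.704, -0.064, 0.705]
force: [-0.1, 0.4, -0.2]
width: 0.0006
```

Run:
```python
from h import *
go(T(0,0.093,0.080),YT)
```

```text
go [ 0.283  -0.1619 -0.1466] turn -0.43 F [-0.146   0.4037 -0.2339] w 0.0006 t 7.45
```

>>> {"fn": "carry_out", "kwargs": {
  "motion": [
    [0.3,-0.15,0,0],
    [0.3,-0.3,0,0],
    [0.3,-0.45,0,0],
    [0.3,-0.6,0,0],
    [0.3,-0.6,0,0]
  ]
}}

```text
time_s: 7.95
position: [0.6006, -0.0914, 0.0789]
tcp_rot: [0.064, 0.704, -0.062, 0.704]
force: [1.9, 4.4, -0.6]
width: 0.0004
```

Run:
```python
from h import *
go(T(0,0.093,0.080),YT)
```

```text
go [-0.1134  0.0906 -0.0695] turn -0.24 F [ 1.8975  4.371  -0.639 ] w 0.0004 t 7.95
```

>>> {"fn": "carry_out", "kwargs": {
  "motion": [
    [0,-0.3,0,0],
    [0,-0.6,0,0],
    [0,-0.6,0,0],
    [0,-0.6,0,0]
  ]
}}

```text
time_s: 8.35
position: [0.6005, -0.0919, 0.0789]
tcp_rot: [0.064, 0.704, -0.059, 0.704]
force: [2.5, 14.2, 1.6]
width: 0.0001
```

Run:
```python
from h import *
go(T(0,0.093,0.080),YT)
go(T(0,0.11,0.080),YT)
go(T(0,-0.12,0.043),YT)
```

```text
go [-0.1068  0.1444 -0.0666] turn -0.03 F [ 2.5437 14.2411  1.5772] w 0.0001 t 8.35
go [-0.0942  1.8444 -0.0675] turn -0.03 F [ 2.5437 14.2411  1.5772] w 0.0001 t 8.35
go [  3.4359 -21.1823  -0.0521] turn -0.03 F [ 2.5437 14.2411  1.5772] w 0.0001 t 8.35
```

>>> {"fn": "carry_out", "kwargs": {
  "motion": [
    [0,2.5,0,0],
    [-3,2.5,0,0],
    [-7,2.5,0,0],
    [-9,-1,0,0],
    [-9,-5,0,0],
    [-9,-9.5,0,0],
    [-9,-14,0,0],
    [-9,-18,0,0],
    [-9,-20,0,0],
    [-9,-20,0,0]
  ],
  "claw": 9
}}

```text
time_s: 9.35
position: [0.5609, -0.3021, 0.1689]
tcp_rot: [0.065, 0.705, -0.067, 0.703]
force: [-0.2, 0.6, 0.5]
width: 0.0755
```

Run:
```python
from h import *
go(T(0,-0.12,0.043),YT)
look("top",["panel_right","panel_left"])
look("wrist",["panel_left"])
```

```text
go [12.5925  0.2727  0.2053] turn -0.76 F [-0.2183  0.5879  0.4885] w 0.0755 t 9.35
top panel_right 0.59 [ 0.5676 -0.2903  0.0426] px 383 215
top panel_right 0.35 [ 0.6251 -0.1943  0.0542] px 350 194
top panel_left 0.37 [ 0.6    -0.0986  0.0757] px 317 201
```

>>> {"fn": "carry_out", "kwargs": {
  "motion": [
    [4,0.2,0.2,-0.7],
    [8,0.2,0.2,-0.7],
    [11,0.2,0.2,-0.7],
    [12.6,0.2,0.2,-0.7],
    [12.6,0.2,0.2,-0.7]
  ]
}}

```text
time_s: 10.1
position: [0.5648, -0.2925, 0.0407]
tcp_rot: [0.059, 0.706, -0.058, 0.703]
force: [0.1, -0.4, 0.5]
width: 0.0902
```

>>> {"fn": "carry_out", "kwargs": {
  "motion": [
    [0,0,0,0],
    [0,0,0,0],
    [0,0,0,0],
    [0,0,0,0],
    [0,0,0,0],
    [0,0,0,0]
  ],
  "claw": 4.5
}}

```text
time_s: 10.7
position: [0.5666, -0.2949, 0.0436]
tcp_rot: [0.059, 0.704, -0.059, 0.705]
force: [-0.1, 0.0, 1.5]
width: 0.0491
```

Run:
```python
from h import *
go(T(0,-0.12,0.043),YT)
```

```text
go [ 0.0646 -0.5758 -0.241 ] turn 0.36 F [-0.1112  0.0199  1.493 ] w 0.0491 t 10.7
```

>>> {"fn": "carry_out", "kwargs": {
  "motion": [
    [-0.4,0.12,0,0],
    [-0.73,0.28,0,0],
    [-1.05,0.5,0,0],
    [-1.35,0.73,0,0],
    [-1.6,1.0,0,0],
    [-1.85,1.33,0,0],
    [-2.0,1.6,0,0],
    [-2.13,1.88,0,0],
    [-2.13,1.88,0,0]
  ]
}}

```text
time_s: 11.6
position: [0.569, -0.2801, 0.0638]
tcp_rot: [0.058, 0.704, -0.062, 0.705]
force: [3.7, -8.6, -12.5]
width: 0.0499
```

>>> {"fn": "carry_out", "kwargs": {
  "motion": [
    [0,0,0,0],
    [0,0,0,0],
    [0,0,0,0],
    [-4,0,0,0],
    [-8,0,0,0],
    [-8,-2,0,0],
    [-8,-4,0,0],
    [-8,-4,0,0]
  ],
  "claw": 7
}}

```text
time_s: 12.4
position: [0.5613, -0.319, 0.1454]
tcp_rot: [0.06, 0.704, -0.061, 0.705]
force: [-1.4, -0.3, 0.0]
width: 0.0695
```

Run:
```python
from h import *
go(T(0,-0.125,0.080),YT)
look("wrist",["panel_right"])
```

```text
go [ 6.5345  1.403  -0.1327] turn 0.15 F [-1.4388 -0.3486  0.0262] w 0.0695 t 12.4
wrist panel_right 0.86 [ 0.5668 -0.2818  0.0541] px 276 170
```

>>> {"fn": "carry_out", "kwargs": {
  "motion": [
    [0,0.8,-0.1,0],
    [0,0.8,-0.1,0],
    [2,0.8,-0.1,0],
    [4,0.8,-0.1,0],
    [5.5,0.8,-0.1,0],
    [6.5,0.8,-0.1,0],
    [6.5,0.8,-0.1,0],
    [6.5,2,-0.1,0],
    [6.5,3,-0.1,0],
    [6.5,4,-0.1,0],
    [6.5,4.5,-0.1,0],
    [6.5,4.9,-0.1,0]
  ],
  "claw": 0
}}

```text
time_s: 13.7
position: [0.5681, -0.2779, 0.0799]
tcp_rot: [0.056, 0.703, -0.066, 0.705]
force: [-0.8, -29.7, -9.3]
width: 0.0003
```

>>> {"fn": "carry_out", "kwargs": {
  "motion": [
    [0,0.3,0,0],
    [0,0.6,0,0],
    [0,0.6,0,0],
    [0,0.6,0,0]
  ]
}}

```text
time_s: 14.1
position: [0.568, -0.2776, 0.08]
tcp_rot: [0.056, 0.703, -0.07, 0.706]
force: [0.1, -33.1, -11.1]
width: 0.0004
```

Run:
```python
from h import *
go(T(0,-0.12,0.08),YT)
```

```text
go [ 0.0401 -2.3116 -0.0736] turn -0.17 F [  0.0827 -33.1014 -11.1019] w 0.0004 t 14.1
```

>>> {"fn": "carry_out", "kwargs": {
  "motion": [
    [0,-3,0,0],
    [-4,-3,0,0],
    [-7,-3,-2,0],
    [-7,0,-5,-8],
    [-7,3,-8,-16],
    [-7,6,-11,-24],
    [-7,8,-12,-32],
    [-7,9,-12,-40],
    [-7,9,-12,-48],
    [-7,9,-12,-56],
    [-7,9,-12,-64],
    [-7,9,-12,-72]
  ],
  "claw": 4
}}

```text
time_s: 15.3
position: [0.4672, -0.1502, 0.1492]
tcp_rot: [-0.368, 0.603, 0.369, 0.603]
force: [0.7, 1.1, 0.4]
width: 0.0401
```

```bash
sed -i 's/0.584,-0.182/0.5835,-0.1847/' h.py
python3 - <<'E'
from h import *
look("wrist",["panel_near","panel_near_edge","panel_far","panel_left","panel_right"])
go(T(-0.104,0,0.050),YT+np.pi/2)
E
```

```text
wrist panel_near 0.72 [ 0.5361 -0.2012  0.0352] px 259 331
wrist panel_near_edge 0.96 [ 0.5413 -0.208   0.0394] px 254 344
go [ 9.9295 -1.9201 -0.6844] turn -17.74 F [-0.1542  0.5263 -0.9236] w 0.0399 t 15.6
```

>>> {"fn": "carry_out", "kwargs": {
  "motion": [
    [0,0,-0.7,-8],
    [0,0,-0.7,-16],
    [2,0,-0.7,-17.7],
    [5,0,-0.7,-17.7],
    [8,0,-0.7,-17.7],
    [9.9,0,-0.7,-17.7],
    [9.9,0,-0.7,-17.7],
    [9.9,0,-0.7,-17.7]
  ]
}}

```text
time_s: 16.4
position: [0.464, -0.1584, 0.0504]
tcp_rot: [-0.454, 0.542, 0.455, 0.541]
force: [0.5, 0.2, 0.5]
width: 0.0399
```

Run:
```python
from h import *
go(T(-0.0875,0,0.050),YT+np.pi/2)
save("scene","s2",crop=(130,180,330,320),s=3.5)
```

```text
go [ 0.0403 -3.4712 -0.5278] turn 0.02 F [0.4848 0.195  0.4855] w 0.0399 t 16.4
```

View pics/s2.png

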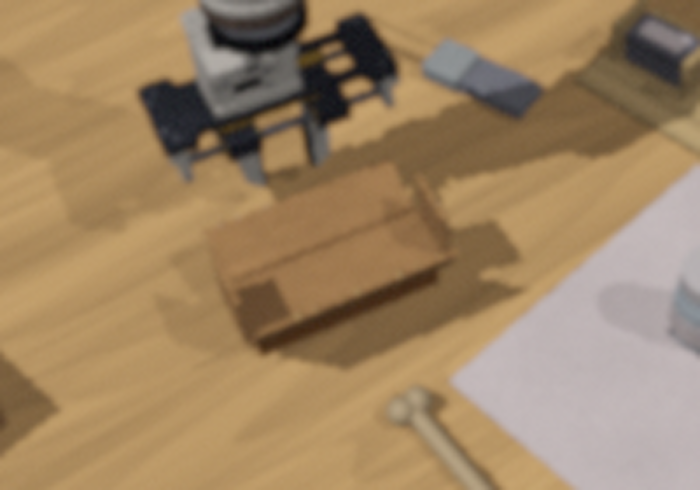

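>>> {"fn": "carry_out", "kwargs": {
  "motion": [
    [1,-1.5,-0.5,0],
    [1,-2.9,-0.5,0],
    [1,-3.6,-0.5,0],
    [1,-4.1,-0.5,0],
    [1,-4.3,-0.5,0],
    [0.5,-4.4,-0.5,0],
    [0,-4.6,-0.5,0],
    [-0.4,-4.8,-0.5,0],
    [-0.8,-5.1,-0.5,0],
    [-1.2,-5.4,-0.5,0],
    [-1.6,-5.8,-0.5,0],
    [-1.6,-5.8,-0.5,0]
  ]
}}

```text
time_s: 17.65
position: [0.5224, -0.1738, 0.0676]
tcp_rot: [-0.456, 0.541, 0.454, 0.542]
force: [0.4, 0.3, 0.1]
width: 0.04
```

Run:
```python
from h import *
go(T(-0.0875,0,0.050),YT+np.pi/2)
save("scene","s3",crop=(130,180,330,320),s=3.5)
look("top",["panel_near","panel_near_edge"])
```

```text
go [ 1.7487  2.5461 -0.0076] turn 0.07 F [0.418  0.3353 0.1479] w 0.04 t 17.65
```

View pics/s3.png

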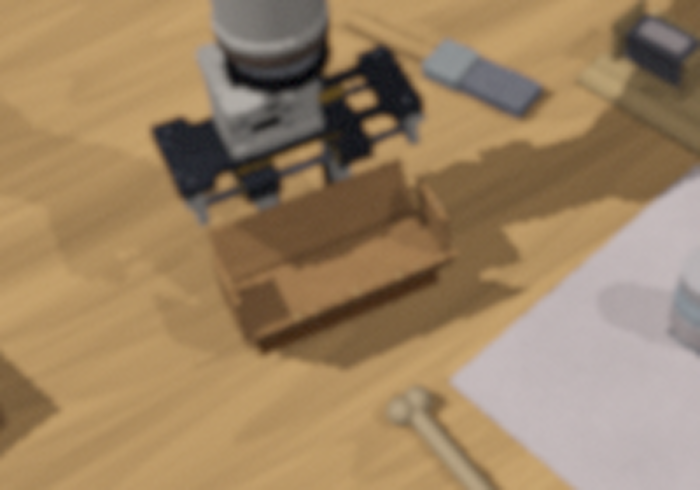

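>>> {"fn": "carry_out", "kwargs": {
  "motion": [
    [-0.3,-0.4,0,0],
    [-0.6,-0.8,0,0],
    [-0.8,-1.2,0,0],
    [-1,-1.6,0,0],
    [-1.1,-2.0,0,0],
    [-1.1,-2.4,0,0],
    [-1.1,-2.8,0,0],
    [-1.1,-3.2,0,0],
    [-1.1,-3.2,0,0]
  ]
}}

```text
time_s: 18.75
position: [0.5462, -0.178, 0.0764]
tcp_rot: [-0.451, 0.544, 0.458, 0.538]
force: [-15.7, 3.6, 12.1]
width: 0.0398
```

Run:
```python
from h import *
go(T(-0.0395,0,0.080),YT+np.pi/2)
```

```text
go [-0.358   0.1669 -0.0124] turn 0.06 F [-15.7185   3.5898  12.0939] w 0.0398 t 18.75
```

>>> {"fn": "carry_out", "kwargs": {
  "motion": [
    [0,2,0,0],
    [-3,2,0,0],
    [-7,2,0,0],
    [-9,0,0,0],
    [-9,-4,0,0],
    [-9,-8.5,0,0],
    [-9,-13,0,0],
    [-6,-13.4,0,0],
    [-2,-13.4,0,0],
    [0,-13.4,0,0],
    [0,-13.4,0,0]
  ]
}}

```text
time_s: 19.85
position: [0.6814, -0.2013, 0.0729]
tcp_rot: [-0.453, 0.543, 0.457, 0.54]
force: [-0.4, 0.6, -0.0]
width: 0.0398
```

Run:
```python
from h import *
go(T(0.0412,0,0.080),YT+np.pi/2)
```

```text
go [-0.671   5.8126 -0.0507] turn 0.07 F [-0.4061  0.6018 -0.036 ] w 0.0398 t 19.85
```

>>> {"fn": "carry_out", "kwargs": {
  "motion": [
    [0,2,0,0],
    [0,3,0,0],
    [-0.2,3.7,0,0],
    [-0.4,4.3,0,0],
    [-0.5,4.9,0,0],
    [-0.5,5.4,0,0],
    [-0.5,5.8,0,0],
    [-0.5,6.3,0,0],
    [-0.5,6.8,0,0],
    [-0.5,6.8,0,0]
  ]
}}

```text
time_s: 20.85
position: [0.6245, -0.1916, 0.0833]
tcp_rot: [-0.46, 0.537, 0.451, 0.545]
force: [21.7, -4.8, -15.4]
width: 0.0399
```

Run:
```python
from h import *
go(T(0.0412,0,0.080),YT+np.pi/2)
```

```text
go [ 0.3276  0.0409 -0.0266] turn 0.1 F [ 21.7087  -4.8037 -15.4006] w 0.0399 t 20.85
```

>>> {"fn": "carry_out", "kwargs": {
  "motion": [
    [0,-2.5,0,0],
    [-4,-2.5,0,0],
    [-9,-2.5,0,0],
    [-13,0,0,0],
    [-13,2,0,0],
    [-13,2,0,0]
  ],
  "claw": 8
}}

```text
time_s: 21.45
position: [0.595, -0.1869, 0.2133]
tcp_rot: [-0.455, 0.542, 0.455, 0.541]
force: [-0.2, -0.5, -0.8]
width: 0.079
```

```bash
sed -i 's/0.5835,-0.1847/0.585,-0.185/' h.py
cat >> h.py <<'E'
YB=0.215; B=frame((0.609,0.191),YB)
E
python3 - <<'E'
from h import *
go(B(-0.06,0,0.2),YB+np.pi/2)
save("top","t2",crop=(280,140,420,260),s=5)
E
```

```text
go [ 1.3279 10.6918 35.1917] turn -22.26 F [-0.1739 -0.5275 -0.8298] w 0.079 t 21.45
```

View pics/t2.png

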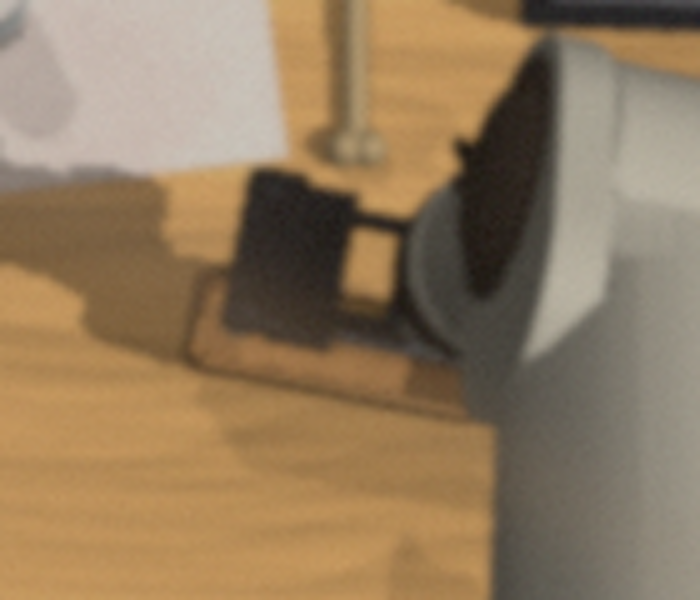

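>>> {"fn": "carry_out", "kwargs": {
  "motion": [
    [-1,1.2,4,-4],
    [-2,2.3,8,-8],
    [-3,3.4,12,-12],
    [-4,4.5,16,-16],
    [-4,5.6,20,-20],
    [-4,6.5,24,-22.3],
    [-4,7.4,28,-22.3],
    [-4,7.8,31.5,-22.3],
    [-4,7.8,34.5,-22.3],
    [-4,7.8,34.5,-22.3],
    [-4,7.8,34.5,-22.3]
  ]
}}

```text
time_s: 22.6
position: [0.5793, 0.1672, 0.2507]
tcp_rot: [-0.551, 0.443, 0.552, 0.442]
force: [-0.2, -0.1, -0.9]
width: 0.08
```

Run:
```python
from h import *
s=ctrl.sense();print(s["position"],s["joints"])
save("wrist","w4",s=1.4)
look("wrist",["board","case"],cap=False)
go(B(-0.06,0,0.2),YB+np.pi/2)
look("top",["panel_near","panel_far","panel_left","panel_right","tray"])
```

```text
[0.5793 0.1672 0.2507] [-0.0477  0.4097 -0.3613  1.6748  0.1587  1.089   1.3334]
wrist board 0.67 [0.5972 0.1892 0.0089] px 296 209
wrist case 0.71 [0.4224 0.2179 0.0324] px 377 28
wrist case 0.61 [0.5481 0.1757 0.0427] px 296 163
wrist case 0.57 [0.5152 0.3483 0.0323] px 483 167
go [5.1478 2.5766 1.9672] turn -0.05 F [-0.1386  0.1582  0.3187] w 0.0799 t 22.75
top panel_near 0.65 [ 0.5577 -0.1742  0.0766] px 344 217
top panel_near 0.5 [ 0.617  -0.1964  0.0782] px 353 196
top panel_near 0.3 [0.7712 0.0195 0.0744] px 276 139
top panel_far 0.5 [ 0.5862 -0.1923  0.0361] px 348 208
top panel_far 0.49 [ 0.6116 -0.1971  0.0746] px 353 198
top panel_left 0.45 [ 0.5569 -0.1778  0.0754] px 346 218
top panel_right 0.65 [ 0.5728 -0.2663  0.0691] px 377 213
```

View pics/w4.png

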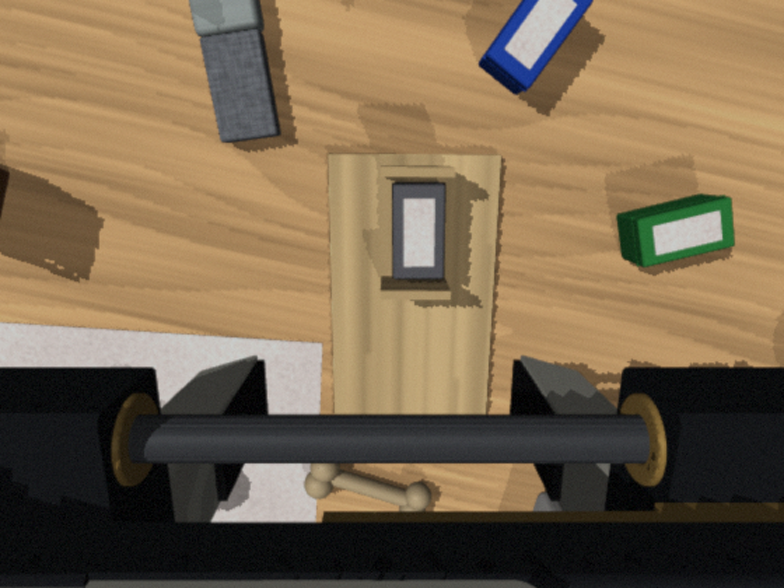

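The wrist view shows the grey case between the cheeks, its top corners at (393,183), (443,183), (445,280) and (394,280), with the board square to the view. The top camera puts the near and far wall edges about 6 cm apart and high up, so they are upright.

Run:
```python
from h import *
c=ctrl.get_calibration("wrist")
f=lambda u,v,z: ray(c,(u/1.4,v/1.4),z)
P=np.array([f(393,183,.044),f(443,183,.044),f(445,280,.044),f(394,280,.044)]);print(P.mean(0),np.linalg.norm(P[0]-P[1]),np.linalg.norm(P[1]-P[2]))
d=P[0]+P[1]-P[2]-P[3];print("yaw",np.arctan2(-d[1],-d[0]))
b=np.array([f(329,154,.008),f(501,154,.008)]);m=b.mean(0);print("board centre",m+0.11*np.array([np.cos(YB),np.sin(YB),0]),np.linalg.norm(b[0]-b[1]),B(-.06,0))
p=P.mean(0);p[2]=0.036;go(p,YB+np.pi/2)
```

```text
[0.5508 0.1789 0.044 ] 0.03161345653559856 0.06296447355313471
yaw 0.24681279201403253
board centre [0.6104 0.1905 0.008 ] 0.11854282108326629 [0.5504 0.1782 0.    ]
go [21.6531  2.5642  1.9201] turn 0.02 F [-0.3868 -0.081  -0.1036] w 0.0799 t 23.05
```

>>> {"fn": "carry_out", "kwargs": {
  "motion": [
    [3,1.3,1.0,0],
    [6,2.6,1.9,0],
    [10,2.6,1.9,0],
    [14,2.6,1.9,0],
    [17,2.6,1.9,0],
    [19.5,2.6,1.9,0],
    [21,2.6,1.9,0],
    [21.4,2.6,1.9,0],
    [21.4,2.6,1.9,0]
  ]
}}

```text
time_s: 23.95
position: [0.5505, 0.1794, 0.0385]
tcp_rot: [-0.551, 0.443, 0.551, 0.443]
force: [0.2, -0.4, -0.4]
width: 0.0797
```

>>> {"fn": "carry_out", "kwargs": {
  "motion": [
    [0,0,0,0],
    [0,0,0,0],
    [0,0,0,0],
    [0,0,0,0],
    [0,0,0,0],
    [0,0,0,0],
    [0,0,0,0],
    [0,0,0,0]
  ],
  "claw": 2
}}

```text
time_s: 24.75
position: [0.5504, 0.1796, 0.0386]
tcp_rot: [-0.551, 0.443, 0.551, 0.443]
force: [-0.5, -0.9, 1.5]
width: 0.0338
```

Run:
```python
from h import *
s=ctrl.sense();print(s["position"],s["force"])
go(B(0.062,0,0.036),YB+np.pi/2)
```

```text
[0.5504 0.1796 0.0386] [-0.4781 -0.9115  1.4958]
go [  0.2579 -12.173   -0.1522] turn 0.08 F [-0.4781 -0.9115  1.4958] w 0.0338 t 24.75
```

>>> {"fn": "carry_out", "kwargs": {
  "motion": [
    [-2,0,0,0],
    [-5,0,0,0],
    [-8,0,0,0],
    [-8,-3.5,0,0],
    [-8,-7.5,0,0],
    [-8,-11,0,0],
    [-7.5,-12.4,-0.1,0],
    [-5,-12.4,-0.1,0],
    [-2.5,-12.4,-0.1,0],
    [-1,-12.4,-0.1,0],
    [-0.4,-12.4,-0.1,0],
    [0,-12.4,-0.1,0]
  ]
}}

```text
time_s: 25.95
position: [0.6705, 0.2046, 0.0385]
tcp_rot: [-0.551, 0.444, 0.552, 0.442]
force: [-10.6, -3.9, 21.3]
width: 0.034
```

Run:
```python
from h import *
s=ctrl.sense();print(s["position"],s["force"],s["width"])
```

```text
[0.6705 0.2046 0.0385] [-10.5934  -3.937   21.3222] 0.03401897889984182
```

>>> {"fn": "carry_out", "kwargs": {
  "motion": [
    [-0.2,0,0,0],
    [-0.2,0,0,0],
    [-0.2,0,0,0],
    [-0.2,0,0,0],
    [-0.2,0,0,0],
    [-2,0,0,0],
    [-6,0,0,0],
    [-10,0,0,0],
    [-14,2,0,0],
    [-17,4,0,0],
    [-17,4,0,0],
    [-17,4,0,0]
  ],
  "claw": 8
}}

```text
time_s: 27.15
position: [0.6332, 0.1965, 0.2108]
tcp_rot: [0.552, -0.442, -0.55, -0.444]
force: [0.5, 0.5, -0.8]
width: 0.0801
```

>>> {"fn": "carry_out", "kwargs": {
  "motion": [
    [0,0,0,8],
    [0,0,0,16],
    [0,0,0,24],
    [0,0,0,32],
    [0,0,0,40],
    [0,0,0,48],
    [0,0,0,56],
    [0,0,0,64],
    [0,0,0,72],
    [0,0,0,80],
    [0,0,0,88],
    [0,0,0,90]
  ],
  "claw": 9.1
}}

```text
time_s: 28.35
position: [0.6321, 0.1961, 0.2065]
tcp_rot: [-0.075, 0.704, 0.074, 0.702]
force: [0.0, -0.4, -0.6]
width: 0.0911
```

Run:
```python
from h import *
s=ctrl.sense();print(s["position"],s["force"],s["width"])
save("wrist","w5",s=1.4)
look("wrist",["case"],cap=False)
look("top",["case"])
```

```text
[0.6321 0.1961 0.2065] [ 0.0343 -0.3988 -0.5739] 0.09112094299821176
wrist case 0.92 [0.6671 0.203  0.0407] px 322 204
wrist case 0.8 [0.4278 0.2222 0.0381] px 27 115
wrist case 0.73 [0.5241 0.3287 0.0164] px 177 2
top case 0.64 [0.6677 0.191  0.0434] px 214 176
top case 0.53 [ 0.5728 -0.2644  0.0664] px 376 213
```

View pics/w5.png

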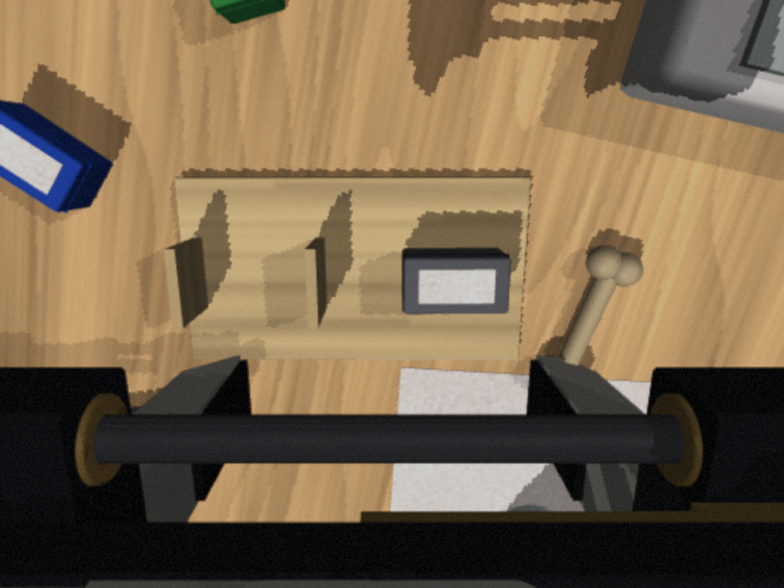

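The case stands flat on the bare part of the board, its top corners at about (404,258), (508,258), (509,313) and (405,313). Next I work out the regrasp by its ends.

Run:
```python
from h import *
c=ctrl.get_calibration("wrist")
f=lambda u,v,z: ray(c,(u/1.4,v/1.4),z)
P=np.array([f(404,258,.044),f(508,258,.044),f(509,313,.044),f(405,313,.044)]);print(P,P.mean(0))
d=P[1]+P[2]-P[0]-P[3];print("yaw",np.arctan2(d[1],d[0]),np.linalg.norm(P[0]-P[1]))
p=P.mean(0);p[2]=0.038;go(p,YB)
```

```text
[[0.6366 0.2138 0.044 ]
 [0.6943 0.2266 0.044 ]
 [0.704  0.1953 0.044 ]
 [0.6445 0.1821 0.044 ]] [0.6698 0.2044 0.044 ]
yaw 0.2186624613708508 0.05918650418665242
go [16.9069 -0.0017  3.8824] turn 0.15 F [ 1.0846 -0.5621  0.1628] w 0.091 t 28.55
```

>>> {"fn": "carry_out", "kwargs": {
  "motion": [
    [2,0,2,0],
    [4,0,3.9,0],
    [7,0,3.9,0],
    [10,0,3.9,0],
    [13,0,3.9,0],
    [15,0,3.9,0],
    [16.3,0,3.9,0],
    [16.6,0,3.9,0],
    [16.6,0,3.9,0]
  ]
}}

```text
time_s: 29.45
position: [0.6708, 0.2047, 0.0423]
tcp_rot: [-0.076, 0.703, 0.076, 0.703]
force: [0.4, 0.9, 0.5]
width: 0.091
```

>>> {"fn": "carry_out", "kwargs": {
  "motion": [
    [0,0,0,0],
    [0,0,0,0],
    [0,0,0,0],
    [0,0,0,0],
    [0,0,0,0],
    [0,0,0,0]
  ],
  "claw": 5
}}

```text
time_s: 30.05
position: [0.6708, 0.2049, 0.0431]
tcp_rot: [-0.076, 0.703, 0.076, 0.703]
force: [-1.6, -0.7, 4.9]
width: 0.0619
```

>>> {"fn": "carry_out", "kwargs": {
  "motion": [
    [-2,0,0,0],
    [-5,0,0,0],
    [-9,0,0,0],
    [-13,0,0,0],
    [-16,0,0,0],
    [-16,0,0,0]
  ]
}}

```text
time_s: 30.65
position: [0.6737, 0.2057, 0.2081]
tcp_rot: [-0.076, 0.7, 0.077, 0.706]
force: [0.1, 1.3, -1.5]
width: 0.0622
```

Run:
```python
from h import *
s=ctrl.sense();print(s["position"],s["width"],s["joints"][6])
look("wrist",["case"])
go(T(0,0,0.2),YT+np.pi/2)
```

```text
[0.6737 0.2057 0.2081] 0.06218636237756183 -0.11918622597347873
wrist case 0.81 [0.5225 0.3281 0.0171] px 117 3
wrist case 0.68 [0.6683 0.2125 0.2051] px 268 281
wrist case 0.68 [0.4428 0.2187 0.0141] px 10 123
go [  0.2392 -36.2255 -16.7324] turn -67.64 F [ 0.2067 -0.7695 -1.5631] w 0.0619 t 30.75
```

>>> {"fn": "carry_out", "kwargs": {
  "motion": [
    [0,-3.3,-1.5,-6],
    [0,-6.6,-3,-13],
    [0,-9.9,-4.5,-20],
    [0,-13.2,-6,-27],
    [0,-16.5,-7.6,-34],
    [0,-19.8,-9.1,-41],
    [0,-23.1,-10.7,-48],
    [0,-26.4,-12.2,-55],
    [0,-29.7,-13.7,-61],
    [0,-33,-15.2,-67.6],
    [0.2,-36.2,-16.7,-67.6],
    [0.2,-36.2,-16.7,-67.6]
  ]
}}

```text
time_s: 31.95
position: [0.5811, -0.1924, 0.1973]
tcp_rot: [-0.451, 0.546, 0.453, 0.542]
force: [-0.2, -0.3, -1.6]
width: 0.0616
```

>>> {"fn": "carry_out", "kwargs": {
  "motion": [
    [0,0,0,0],
    [0,0,0,0],
    [0,0,0,0]
  ]
}}

```text
time_s: 32.25
position: [0.5853, -0.1825, 0.1996]
tcp_rot: [-0.455, 0.541, 0.456, 0.541]
force: [0.4, 0.1, -2.1]
width: 0.0618
```

Run:
```python
from h import *
go(T(0,0,0.067),YT+np.pi/2)
save("wrist","w6",s=1.4)
look("wrist",["panel_near","panel_far","panel_left","case"],cap=False)
save("scene","s4",crop=(130,180,330,320),s=3.5)
```

```text
go [13.2578 -0.0289 -0.2652] turn 0.12 F [ 0.3661  0.149  -2.0589] w 0.0618 t 32.25
wrist panel_near 0.72 [ 0.5572 -0.1835  0.0706] px 270 178
wrist panel_far 0.86 [ 0.6066 -0.2214  0.0574] px 233 246
wrist panel_left 0.65 [ 0.6011 -0.1052  0.0632] px 384 216
wrist case 0.85 [ 0.5706 -0.1839  0.1991] px 269 270
```

View pics/s4.png

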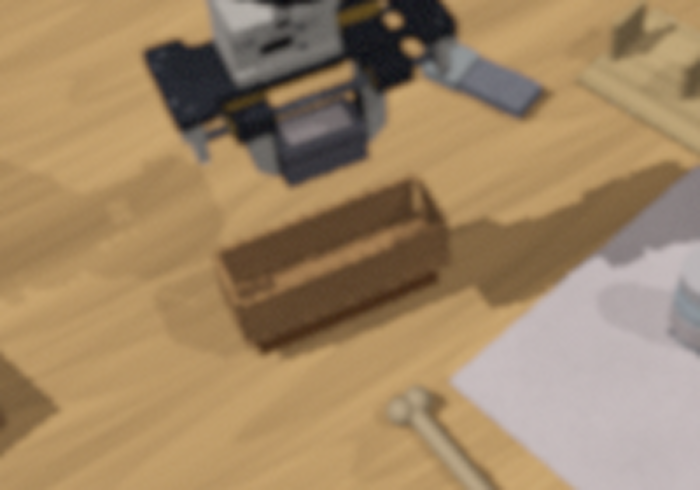

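All four walls stand upright and the case hangs level above the tray. I lower it slowly.

>>> {"fn": "carry_out", "kwargs": {
  "motion": [
    [1.5,0,-0.2,0],
    [3.5,0,-0.2,0],
    [5.5,0,-0.2,0],
    [7,0,-0.2,0],
    [8,0,-0.2,0],
    [9,0,-0.2,0],
    [10,0,-0.2,0],
    [11,0,-0.2,0],
    [11.8,0,-0.2,0],
    [12.4,0,-0.2,0],
    [12.8,0,-0.2,0],
    [12.8,0,-0.2,0]
  ]
}}

```text
time_s: 33.75
position: [0.5846, -0.1866, 0.0719]
tcp_rot: [-0.454, 0.542, 0.455, 0.542]
force: [-1.0, -0.0, -1.1]
width: 0.0617
```

Run:
```python
from h import *
go(T(0,0,0.067),YT+np.pi/2)
```

```text
go [ 0.4868 -0.0128  0.1611] turn -0.04 F [-0.9622 -0.0371 -1.1467] w 0.0617 t 33.75
```

>>> {"fn": "carry_out", "kwargs": {
  "motion": [
    [0.2,0,0,0],
    [0.4,0,0,0],
    [0.5,0,0,0],
    [0.5,0,0,0]
  ]
}}

```text
time_s: 34.15
position: [0.5849, -0.1866, 0.0674]
tcp_rot: [-0.454, 0.542, 0.455, 0.542]
force: [-0.1, 0.8, -2.1]
width: 0.0617
```

Run:
```python
from h import *
go(T(0,0,0.067),YT+np.pi/2)
```

```text
go [0.0396 0.0133 0.1618] turn -0.04 F [-0.1385  0.7597 -2.0623] w 0.0617 t 34.15
```

Not touching the floor yet, so I go down in small steps.

>>> {"fn": "carry_out", "kwargs": {
  "motion": [
    [0.1,0,0,0],
    [0.2,0,0,0],
    [0.3,0,0,0],
    [0.3,0,0,0]
  ]
}}

```text
time_s: 34.55
position: [0.585, -0.1867, 0.067]
tcp_rot: [-0.455, 0.542, 0.454, 0.542]
force: [-6.5, 1.9, 17.6]
width: 0.0617
```

>>> {"fn": "carry_out", "kwargs": {
  "motion": [
    [-0.2,0,0,0],
    [-0.2,0,0,0],
    [-0.2,0,0,0],
    [-0.2,0,0,0],
    [-0.2,0,0,0],
    [-0.2,0,0,0],
    [-1,0,0,0],
    [-3,0,0,0],
    [-6,0,0,0],
    [-10,0,0,0],
    [-14,0,0,0],
    [-14,0,0,0]
  ],
  "claw": 8
}}

```text
time_s: 35.75
position: [0.589, -0.1877, 0.2117]
tcp_rot: [-0.458, 0.539, 0.451, 0.544]
force: [1.2, 0.5, -0.2]
width: 0.08
```

>>> {"fn": "carry_out", "kwargs": {
  "motion": [
    [0,4,3,0],
    [0,8,6,0],
    [0,8,10,0],
    [0,8,14,0],
    [0,8,18,0],
    [0,8,18,0],
    [0,8,18,0]
  ]
}}

```text
time_s: 36.45
position: [0.5373, 0.0058, 0.2044]
tcp_rot: [-0.455, 0.541, 0.455, 0.541]
force: [-0.0, 0.2, -0.4]
width: 0.08
```

Run:
```python
from h import *
s=ctrl.sense();print(s["position"],s["force"],s["time_s"])
save("top","t5",crop=(280,140,420,260),s=5)
c=look("top",["case","panel_near_edge","panel_far_edge","panel_left_edge","panel_right_edge"],cap=False)
print("tray",T(0,0))
a=cv2.imread("pics/t5.png")
save("scene","s5",crop=(130,180,330,320),s=2)
b=cv2.imread("pics/s5.png"); h=np.zeros((600,800,3),np.uint8); h[:342,:399]=cv2.resize(a,(399,342)); h[:280,400:800]=b; cv2.imwrite("pics/fin.png",h)
```

```text
[0.5373 0.0058 0.2044] [-0.0246  0.237  -0.3773] 36.45
top case 0.9 [0.5121 0.3519 0.0398] px 154 230
top case 0.7 [0.4169 0.2229 0.0389] px 200 265
top case 0.6 [ 0.5812 -0.1908  0.0662] px 350 209
top case 0.31 [ 0.5566 -0.1839  0.0802] px 348 218
top panel_near_edge 0.55 [ 0.5557 -0.1846  0.0794] px 348 218
top panel_far_edge 0.67 [ 0.6145 -0.1969  0.0741] px 353 197
top panel_far_edge 0.63 [ 0.5589 -0.1826  0.081 ] px 348 217
top panel_left_edge 0.55 [ 0.573  -0.2631  0.0686] px 376 213
top panel_left_edge 0.52 [ 0.6066 -0.1057  0.0823] px 320 199
top panel_left_edge 0.45 [ 0.5853 -0.1891  0.0683] px 349 208
top panel_right_edge 0.49 [ 0.5774 -0.267   0.0691] px 377 211
tray [ 0.585 -0.185  0.   ]
```

View pics/fin.png

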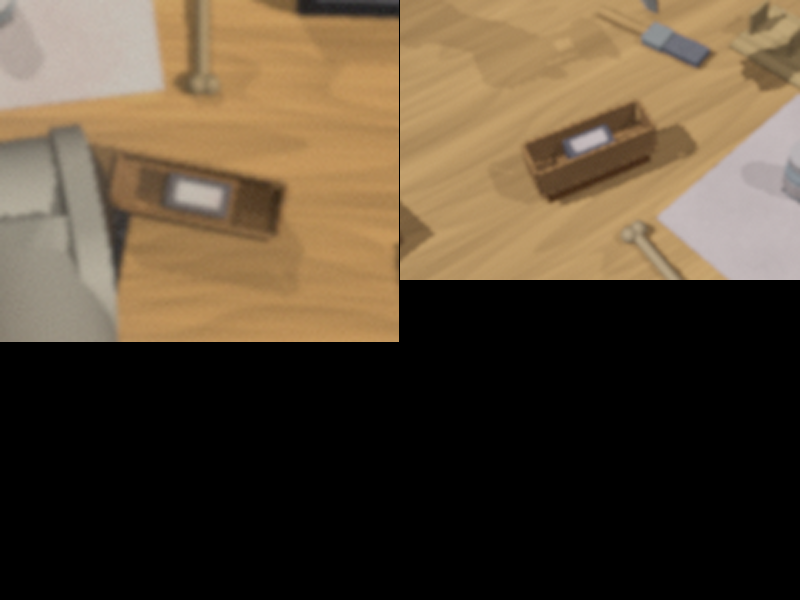

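The case lies flat and in the middle of the tray, all the walls are up and the arm is clear. I hand in.

```bash
python3 -c "
from rig import ctrl
print(ctrl.hand_in())"
```

```text
the job is handed in; nothing more can be done
None
```

I folded all four walls up to their stops and lowered the grey case into the tray. The job is handed in at about 36 s of the 72 s allowed, with no verdict reported.

- **Walls:** I raised the end walls by gripping their sides and the near wall by lifting its free edge with the fingers. Each wall was then pushed until it stopped moving and the force rose to 14–33 N. At the end the near and far wall edges were found about 6 cm apart at 74–80 mm height, which fits upright walls.
- **Case:** I took it from the slot by its width, set it down on the bare part of the board, and took it again by its ends (finger opening 62 mm). It was lowered slowly to floor contact, released and left clear.
- **Final check:** The last pictures show the case flat, lengthwise and midway along the tray. Its centre came out about 7 mm from the tray centre by the network, and about 2 mm by the arm's position at release.
- **Bystanders:** The brush, long bone and jar stand as before in the last pictures. I did not measure the bystanders' shifts.
- **Disagreements:** The network mixed up the wall names in some pictures, for example giving the right wall as the left edge. I relied on positions and contact forces there. Setting the case down pressed about 21 N on the board and about 18 N on the tray floor.

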